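# Hold the condensing lens up to the practice eye

### The job

Take the largest of the three condensing lenses out of the lens stand by its rim, never touching its glass, and hold it up to the practice eye for a colleague across the table who is about to look in. Hold it in the air on the eye's line of sight, 50 mm from the pupil to the middle of the lens, square to that line (the eye may look upwards and to one side) and with the strongly domed face away from the eye. Do not touch the practice eye or its stand, nor disturb the other lenses and instruments, and finish while still holding the lens there, motionless.

Things in the scene. Friction and masses are not known exactly. Their poses are not given: they have to be found in the camera images.
- lens_large: the largest condensing lens: ribbed black cylindrical rim, 54 mm outside diameter, 15 mm wide along its axis, clear glass in it; 55 to 105 g. Origin: middle of the lens, on its axis, midway through the rim. x is the lens's optical axis, out of the strongly domed face. It starts on edge in the stand, x level, z up, origin 43 mm above the table, and can be gripped across its diameter from above
- lens_glass: the glass of the large lens, fixed in its rim; same origin and axes as the large lens. It fills the rim to a radius of 23 mm and bulges past the rim's faces: to x = +12 mm in the middle of the domed face, to x = -9 mm on the flatter face
- lens_dome (a point): middle of the large lens's domed glass face, 12 mm along the lens's x from its origin
- lens_medium: a condensing lens of the same make with a rim 40 mm in diameter and 14 mm wide; origin and axes as for the large lens. Stays in the stand
- lens_small: a condensing lens of the same make with a rim 30 mm in diameter and 13 mm wide; origin and axes as for the large lens. Stays in the stand
- lens_stand: grey slotted lens rest, fixed to the table, 172 mm long (its x) and 22 mm high; 36 mm wide above a foot plate 56 mm wide and 5 mm thick. Origin: centre of its underside, z up. Its three slots cross it at x = -55, 0 and +55 mm, 20 mm wide; in each one lens stands on edge, its bottom 6 to 9 mm below the top of the rest, its domed face to the rest's +x. Which lens is in which slot varies
- eye: practice eye: black barrel 52 mm across, with a 58 mm aluminium front ring, white dial face, brown iris and black pupil. x is its line of sight, out of the pupil; y is level. Origin on that line at the tilt hinge, 44 mm behind the pupil; it reaches from x = -76 to +45 mm. It looks away from the robot, up to 0.4 rad to either side and 0.05 to 0.35 rad upwards; friction holds its tilt
- eye_pupil (a point): the middle of the practice eye's pupil, on its front face; axes as for the practice eye (x along the line of sight, outwards)
- eye_stand: telescopic stand of the practice eye, fixed to the table: round foot 124 mm in diameter and 20 mm high, an upright tube 22 mm across to a 32 mm clamp collar 117 mm above the table. Origin: centre of its underside
- eye_fork: aluminium rod and fork that carry the practice eye at 175 to 235 mm above the table; the fork is 76 mm across its cheeks, with a tilt knob on the left that makes it reach 50 mm to that side. Origin: at the tilt hinge
- scope: hand ophthalmoscope lying flat, 185 mm long, 32 mm high; origin on the table near the neck, x towards its head, handle from x = -110 mm to 0, head to x = +71 mm
- occluder: flat black paddle for covering an eye, lying; handle 150 mm long along -x, disc 62 mm across centred at x = +27 mm, at most 8 mm high; origin where the handle meets the disc
- trial_frame: metal trial spectacle frame lying flat, about 165 mm (x) by 130 mm (y), 18 mm high; origin between the two rings, at the table
- penlight: white penlight lying along its x, 130 mm long, 14 mm thick; origin under its middle

How it is judged:
By the outcome, as a careful person would: the job done as asked, in the order asked, and still so for the second after the job is handed in, while the arm keeps its last pose, push and grip.
It also fails if it takes over 42 s, if anything falls off the work surface, if the arm or the gripper's body presses on something with over 40 N, if the wrist force passes 120 N, or if a joint passes its speed limit or range.

### The arm

A 6-joint arm with a two-finger parallel gripper is mounted at the origin on the work surface. World frame = base frame: x ahead of the robot, y to its left, z up, the work surface at z = 0. Lengths are in m, angles in rad, forces in N, time in s.
With the tool pointing down it reaches from about 0.35 to 0.975 m from the base axis. Payload 4.9 kg.
Tool frame: the origin (TCP) lies at the very end of the fingers, on their centre line; the grasp point (between the pads) lies 19 mm behind it; x points along the fingers, y is the direction in which the jaws open and shut, and the axes are right-handed (so a half turn about x gives the same grasp; the last joint's range is limited). The gripper opens to 85 mm and grips with 20 to 120 N. Pads are 22 mm wide; open, the fingers measure 114 mm over their backs; the gripper's body (76 mm by 85 mm) begins 54 mm behind the grasp point. The pads swing forward as they close: fully open they stand 13 mm farther back than shut.
Start: joints at [-1.364, 0.053, 1.613, -0, 1.476, -0.119], TCP at [0.2, -0.592, 0.231] pointing down, gripper open.
Joint ranges: [-3.01, 3.01], [-1.01, 2.22], [0.06, 2.58], [-1.02, 4.17], [0.09, 2.62], [-3.14, 3.14]. Speed limits (rad/s): [2.57, 2.57, 3.14, 3.14, 3.14, 3.14].

### API

Orientations are given as a unit quaternion [w, x, y, z].
In Python, from plant import manip gives the robot as it stands.
- The arm moves only by the tool play_rows, never from a script. Its argument "plan" is a list of rows, each a list of 5 numbers: the shift along the tool's x, y, z in mm, then the turn about the tool's x in rad, then the closure, from -1 (fully open) to 1 (shut). A call has 1 to 8 rows; each row is the pose to reach, as a shift and turn from the pose commanded when the call began, along the tool's axes at that moment; what a row does not reach only later rows make up. A row lasts 1/8 s, in which the tool goes at most 62.5 mm and 10.7 degrees, less where a joint would pass 70% of its speed; a pose out of reach is approached as far as the arm can. A call with a gripper value outside its range is refused whole. The fingers move at their own pace and stop on an object; the grip force is fixed at half the most. Time passes only in rows, so rows that repeat a pose let the fingers close. It gives the time, the measured TCP pose, the force and the opening at its end, in the units of the state.
- manip.state(): the state, without advancing time (a new reading comes with each control period).
- manip.grab_frame(name): name is "scene" or "top"; returns a dict with "img" (420x560x3 uint8, red, green, blue), "range_z" (420x560 float32, m along the optical axis (not along the pixel's ray), 0 where there is no reading), "fx", "fy", "cx", "cy" (pixels), "origin" and "rotation" of the camera in the world. Camera axes: x right, y up, looking along -z (the intrinsics and any distortion apply to the point x, -y, -z); pixel columns grow to the right and rows downward; lengths in m; the calibration is good to about 2 mm. A picture is of the moment at which its call begins.
- manip.job_done(): hands the job in, once; it reports no verdict.
The state is a dict: "time": time; "joint_pos": joint angles; "joint_vel": joint speeds; "joint_efforts": joint torques, N m; "tool_pos": TCP position; "tool_rot": TCP orientation; "contact_force": force on the tool from outside, world axes, zero at the start; "ft_torque": the same for the moment, N m; "gripper_width": opening from 0.0 (shut) to 1.0 (fully open).
Only numpy, scipy, OpenCV 4.12 (cv2) and the standard library are available. Lean on these libraries where they do the work, as an engineer would, in place of code of your own. Each camera call takes 0.05 s, during which the arm holds its last target. There are 200 camera calls.

## Working session

There is one attempt and no reset: what is moved stays moved. The work goes in short steps, Python scripts to look and compute and a tool call to move; the robot and the scene stay as the last step left them, time stands still between calls to the robot, and variables do not carry over. Pictures are saved under pics/ and viewed, about 8 in all and at most 12, crops included, and the job is handed in when it is done.

Besides the shell and the picture viewer there is one more tool, called as name(argument=value, ...), one argument or row to a line, values as JSON. play_rows: Moves the arm, as the interface text tells. Its arguments: {"type":"object","properties":{"plan":{"type":"array"}},"required":["plan"]}

```bash
ls; mkdir -p pics; cat > h.py <<'E'
import numpy as np, cv2
from plant import manip
from scipy.spatial.transform import Rotation as R
def grab(n,save=None):
    f=manip.grab_frame(n)
    np.savez('%s.npz'%(save or n),**{k:np.array(v) for k,v in f.items()})
    if save: cv2.imwrite('pics/%s.png'%save,f['img'][:,:,::-1])
    return f
def load(n): return dict(np.load('%s.npz'%n,allow_pickle=True))
def cloud(f):
    z=f['range_z'];v,u=np.mgrid[:z.shape[0],:z.shape[1]]
    p=np.stack([(u-f['cx'])/f['fx']*z,-(v-f['cy'])/f['fy']*z,-z],-1)
    w=p@np.array(f['rotation']).T+f['origin']; w[z==0]=np.nan
    return w
E
python3 - <<'E'
from h import *
print(manip.state())
for n in ('scene','top'):
    f=grab(n,n+'0'); print({k:v for k,v in f.items() if k not in('img','range_z')})
E
```

```text
pics
{'time': 0.0, 'joint_pos': array([-1.36401759e+00,  5.33848129e-02,  1.61430949e+00, -1.06954059e-05,
        1.47595928e+00, -1.19031802e-01]), 'joint_vel': array([ 0.00137425, -0.00164065,  0.00131702, -0.0007146 ,  0.00129853,
       -0.00102894]), 'joint_efforts': array([ 1.56382477e-03, -3.93680656e+01, -3.70173240e+01, -1.27363428e-04,
        7.14629365e-03, -1.22418694e-06]), 'tool_pos': array([ 0.19989873, -0.59151682,  0.23003642]), 'tool_rot': array([-0.11395512, -0.69770872, -0.11541068,  0.69778016]), 'contact_force': array([0.48388683, 0.05442619, 0.36343765]), 'ft_torque': array([-0.01388255, -0.02252916, -0.02053032]), 'gripper_width': 1.0026528888084851}
{'fx': 488.98859283775676, 'fy': 488.98859283775676, 'cx': 281.263435348545, 'cy': 224.88724995199058, 'origin': array([1.31027388, 0.26423509, 0.82080304]), 'rotation': array([0.57995064, 0.26324233, 0.33304157, 0.69530141])}
{'fx': 474.38694761750406, 'fy': 474.38694761750406, 'cx': 277.99793493355253, 'cy': 210.12596510591, 'origin': array([0.34606483, 0.09526352, 1.45567629]), 'rotation': array([ 0.71510325,  0.05240198, -0.05531403, -0.69485375])}
```

```bash
python3 - <<'E'
s=open('h.py').read()
s=s.replace("p@np.array(f['rotation']).T","p@RM(f).T")
s+='''
def RM(f): q=np.array(f['rotation']); return R.from_quat(q[[1,2,3,0]]).as_matrix()
def proj(f,P):
    p=(np.atleast_2d(P)-f['origin'])@RM(f); return np.c_[f['cx']-f['fx']*p[:,0]/p[:,2], f['cy']+f['fy']*p[:,1]/p[:,2]]
'''
open('h.py','w').write(s)
E
python3 - <<'E'
from h import *
for n in('scene0','top0'):
    w=cloud(load(n)); z=w[...,2]; print(n,np.nanpercentile(z,[1,10,30,50,70,90,99]), np.mean(np.isnan(z)))
E
```

```text
scene0 [-7.41245412e-01 -2.33602404e-01  5.75894575e-04  2.44466057e-03
  7.60334836e-03  9.08788687e-02  4.61868252e-01] 0.004119897959183673
top0 [-0.760774   -0.75011331 -0.19450626 -0.00117572  0.0022678   0.0461104
  0.71328863] 0.003813775510204082
```

View pics/scene0.png

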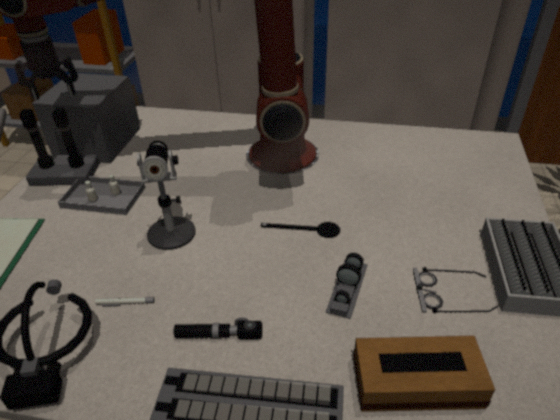

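View pics/top0.png

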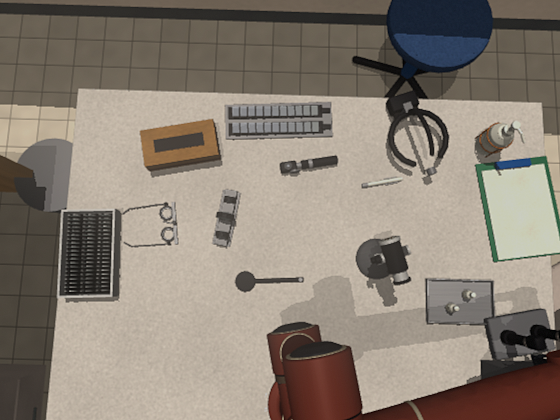

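```bash
python3 - <<'E'
from h import *
s=load('scene0')['img'][:,:,::-1];t=load('top0')['img'][:,:,::-1]
c=lambda i,x,y,w,h,k:cv2.resize(i[y:y+h,x:x+w],None,fx=k,fy=k,interpolation=cv2.INTER_CUBIC)
a=c(s,315,245,65,75,6)
b=c(s,130,135,65,75,6)
d=c(t,205,180,65,75,6)[:, :]
o=np.hstack([a,b]); o=np.clip(o.astype(float)*1.5,0,255).astype(np.uint8)
cv2.imwrite('pics/crop1.png',o)
for n,box in(('scene0',(320,245,60,75)),('top0',(205,185,40,65))):
    w=cloud(load(n)); x,y,W,H=box; p=w[y:y+H,x:x+W].reshape(-1,3); p=p[p[:,2]>0.03]
    print(n,len(p),p[:,2].max())
    q=p[p[:,2]>0.03]; print(np.round(q[np.argsort(-q[:,2])][:40:2],4))
E
```

```text
scene0 729 0.07386559524103664
[[0.5465 0.253  0.0739]
 [0.5369 0.2501 0.0731]
 [0.5397 0.2503 0.0729]
 [0.5352 0.2564 0.0725]
 [0.5373 0.261  0.0723]
 [0.5412 0.2375 0.0721]
 [0.5476 0.2532 0.072 ]
 [0.5341 0.2586 0.0718]
 [0.5387 0.2481 0.0715]
 [0.539  0.246  0.0715]
 [0.5479 0.2489 0.0715]
 [0.5444 0.2508 0.0714]
 [0.5455 0.2617 0.0713]
 [0.5315 0.2519 0.0712]
 [0.5444 0.2487 0.0711]
 [0.5444 0.2465 0.0707]
 [0.5412 0.2463 0.0706]
 [0.5455 0.238  0.0704]
 [0.5364 0.2545 0.0704]
 [0.535  0.2436 0.0702]]
top0 256 0.07500072308534667
[[0.536  0.2594 0.075 ]
 [0.5454 0.2512 0.0729]
 [0.5429 0.2394 0.0725]
 [0.5334 0.2596 0.0721]
 [0.5369 0.2451 0.0717]
 [0.5425 0.2602 0.0705]
 [0.5455 0.2604 0.0702]
 [0.5459 0.2486 0.0701]
 [0.5426 0.2633 0.0696]
 [0.5457 0.2575 0.0695]
 [0.5366 0.266  0.0692]
 [0.5341 0.2512 0.0688]
 [0.543  0.2546 0.0684]
 [0.5458 0.2636 0.0682]
 [0.546  0.2548 0.068 ]
 [0.5399 0.2634 0.0673]
 [0.5316 0.2424 0.0672]
 [0.5431 0.2577 0.0672]
 [0.5342 0.2573 0.0671]
 [0.5315 0.2453 0.067 ]]
```

View pics/crop1.png

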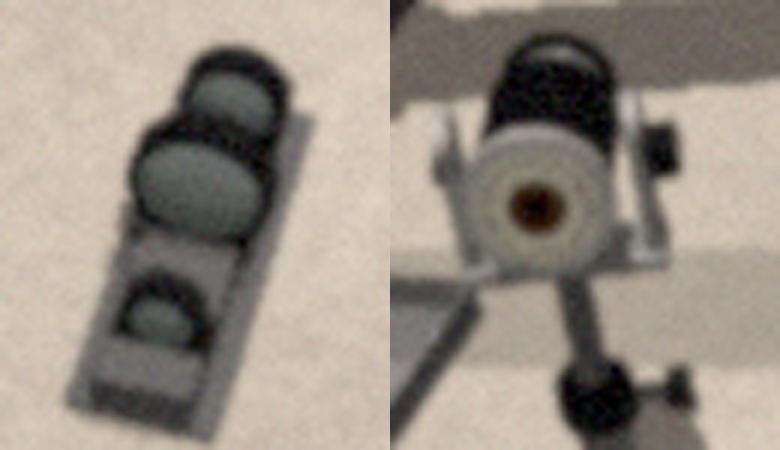

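```bash
cat > m1.py <<'E'
from h import *
import sys
# rest: points with 14<z<26mm  from both cams (top of rest, z=22)
for n,box in(('top0',(205,180,45,75)),('scene0',(315,245,65,75))):
    w=cloud(load(n)); x,y,W,H=box; p=w[y:y+H,x:x+W].reshape(-1,3)
    q=p[(p[:,2]>.012)&(p[:,2]<.03)]
    r=cv2.minAreaRect((q[:,:2]*1000).astype(np.float32)); print(n,'rest',len(q),r, cv2.boxPoints(r).round(0).tolist())
    q=p[(p[:,2]>.003)&(p[:,2]<.03)]
    print('foot',cv2.minAreaRect((q[:,:2]*1000).astype(np.float32)))
    print('table z',np.nanmedian(w[y:y+H,x:x+W,2]))
E
python3 m1.py
```

```text
top0 rest 459 ((537.2262573242188, 250.87109375), (46.85743713378906, 176.40814208984375), 79.49024200439453) [[446.0, 244.0], [620.0, 212.0], [628.0, 258.0], [455.0, 290.0]]
foot ((544.5958251953125, 249.99734497070312), (231.9213409423828, 137.47434997558594), 2.1953651905059814)
table z 0.0017057731927977438
scene0 rest 440 ((539.1929931640625, 252.25625610351562), (40.502628326416016, 178.27078247070312), 82.32089233398438) [[448.0, 244.0], [625.0, 220.0], [630.0, 260.0], [454.0, 284.0]]
foot ((514.286376953125, 253.7519073486328), (237.08433532714844, 157.6178741455078), 7.841013431549072)
table z 0.0027572994921962746
```

```bash
cat > fit.py <<'E'
from h import *
from scipy.optimize import minimize, least_squares
def box(p,c,h):
    q=np.abs(p-c)-h; return np.linalg.norm(np.maximum(q,0),axis=1)+np.minimum(q.max(1),0)
def cylx(p,c,r,h0,h1):  # axis x
    d=p-c; a=np.hypot(d[:,1],d[:,2])-r; b=np.abs(d[:,0]-(h0+h1)/2)-(h1-h0)/2
    q=np.c_[a,b]; return np.linalg.norm(np.maximum(q,0),axis=1)+np.minimum(q.max(1),0)
def cap(p,c,s):  # glass, s=+1 dome to +x ; lens-like ellipsoid halves
    d=p-c; x=d[:,0]*s; r=np.hypot(d[:,1],d[:,2]); ax=np.where(x>0,12.,9.)
    k=np.hypot(r/23.5,x/ax)   # rough
    return (k-1)*ax
def local(P,t):
    c,s=np.cos(t[2]),np.sin(t[2]); d=P*1000-[t[0],t[1],t[3]]
    return np.c_[c*d[:,0]+s*d[:,1],-s*d[:,0]+c*d[:,1],d[:,2]]
def rest(p,sign,glass=True):
    ds=[p[:,2],box(p,[0,0,2.5],[86,28,2.5])]
    b=box(p,[0,0,11],[86,18,11])
    for sx in(-55,0,55): b=np.maximum(b,-box(p,[sx,0,25],[10,40,11.]))
    ds.append(b)
    for sx,R_,w in((-55,20,14),(0,27,15),(55,15,13)):
        c=np.array([sx,0,16+R_-0.])
        if sx==0: c[2]=43
        ds.append(np.maximum(cylx(p,c,R_,-w/2,w/2),-cylx(p,c,R_*.85,-w,w)))
        e=p-c; f=R_/27
        ds.append(cap(e/f,0,sign)*f)
    return np.min(ds,axis=0)
if __name__=='__main__':
  pts={n:cloud(load(n))[y:y+H,x:x+W].reshape(-1,3) for n,(x,y,W,H) in {'top0':(200,178,55,80),'scene0':(315,240,65,85)}.items()}
  for n,sel in (('top',['top0']),('scene',['scene0']),('both',['top0','scene0'])):
    P=np.vstack([pts[k] for k in sel]); P=P[~np.isnan(P).any(1)]
    for sg in(1,-1):
      f=lambda t:np.clip(rest(local(P,t),sg),-12,12)
      best=min((least_squares(f,[538,251,np.radians(a),1.],loss='soft_l1',f_scale=2,diff_step=1e-4) for a in(-10,-5)),key=lambda r:r.cost)
      print(n,'dome to rest-model x sign',sg,best.x.round(2),np.degrees(best.x[2]).round(2),round(best.cost,1))
  # glass: x profile of points in the lens frame from the scene camera
  t=best.x; p=local(pts['scene0'],t); d=p-[0,0,43]; r=np.hypot(d[:,1],d[:,2]); m=(np.abs(d[:,0])<18)
  for a,b in((0,5),(5,10),(10,15),(15,20),(20,23),(23.5,26.5)):
    k=m&(r>=a)&(r<b)&(d[:,0]>2); print(a,b,k.sum(),d[k,0].mean().round(2),np.median(d[k,0]).round(2))
E
python3 fit.py
```

```text
top dome to rest-model x sign 1 [ 5.3900e+02  2.5304e+02 -1.6000e-01  1.4000e-01] -9.23 11011.7
top dome to rest-model x sign -1 [ 5.4056e+02  2.5337e+02 -1.5000e-01  1.3000e-01] -8.68 11033.0
scene dome to rest-model x sign 1 [ 5.4011e+02  2.5092e+02 -1.5000e-01  1.7800e+00] -8.86 4878.8
scene dome to rest-model x sign -1 [ 5.4176e+02  2.5057e+02 -1.6000e-01  1.7800e+00] -8.93 5077.8
both dome to rest-model x sign 1 [ 5.4017e+02  2.5161e+02 -1.5000e-01  1.2000e+00] -8.69 17306.0
both dome to rest-model x sign -1 [ 5.4170e+02  2.5145e+02 -1.6000e-01  1.1900e+00] -9.1 17524.3
0 5 10 9.3 9.32
5 10 33 8.75 9.06
10 15 61 8.46 8.38
15 20 84 8.11 7.77
20 23 84 7.89 6.57
23.5 26.5 75 6.1 5.01
```

```bash
cat > eye.py <<'E'
from fit import *
def axes(t):
    yaw,el=t[3],t[4]; x=np.array([np.cos(yaw)*np.cos(el),np.sin(yaw)*np.cos(el),np.sin(el)]); y=np.array([-np.sin(yaw),np.cos(yaw),0]); return np.c_[x,y,np.cross(x,y)]
def eyesdf(P,t):
    p=(P*1000-t[:3])@axes(t)
    return np.minimum(cylx(p,0,26,-76,44),cylx(p,0,29,38,44.5)),p
if __name__=='__main__':
  s=load('scene0'); img=s['img'].astype(int)
  # pupil: darkest blob near the dial centre
  sub=img[160:180,145:165]; m=(sub.sum(2)<np.percentile(sub.sum(2),8)); v,u=np.nonzero(m); print('dark centroid',145+u.mean(),160+v.mean())
  W={n:cloud(load(n)) for n in('scene0','top0')}
  P=[]
  for n,(x,y,w,h) in {'scene0':(130,135,65,70),'top0':(370,228,50,60)}.items():
    p=W[n][y:y+h,x:x+w].reshape(-1,3); p=p[(p[:,2]>.13)&(p[:,2]<.32)]; P.append(p); print(n,len(p),np.median(p,0))
  pd=W['scene0'][165:175,149:160].reshape(-1,3); print('dial mean',np.nanmedian(pd,0))
  px=np.array([154.4,169.7])
  for n,Q in(('scene',P[0]),('top',P[1]),('both',np.vstack(P))):
    def f(t,pix=True):
        d,_=eyesdf(Q,t); pu=(t[:3]+44*axes(t)[:,0])/1000
        return np.r_[np.clip(d,-8,8),(proj(s,pu)[0]-px)*6]
    rs=[least_squares(f,[*(np.nanmedian(pd,0)*1000-[43,0,8]),yw,el],loss='soft_l1',f_scale=2,diff_step=1e-4) for yw in(-.3,0,.3) for el in(.1,.3)]
    r=min(rs,key=lambda r:r.cost); t=r.x; d,p=eyesdf(Q,t)
    print(n,t.round(3),r.cost.round(1),[round(q.cost) for q in rs],'inl',np.mean(abs(d)<3).round(2),'pupil',(t[:3]+44*axes(t)[:,0]).round(1))
    # dial plane fit from points near face
    k=(np.hypot(p[:,1],p[:,2])<26)&(abs(p[:,0]-44)<7)
    if k.sum()>40:
        q=Q[k]*1000;c=q.mean(0);nv=np.linalg.svd(q-c)[2][2]; nv*=np.sign(nv[0]); print('  dial plane',k.sum(),'c',c.round(1),'yaw',np.arctan2(nv[1],nv[0]).round(3),'el',np.arcsin(nv[2]).round(3),'mean x',p[k,0].mean().round(2))
E
python3 eye.py
```

```text
dark centroid 153.74193548387098 169.38709677419354
scene0 1317 [ 0.44387434 -0.20158911  0.22840667]
top0 1108 [ 0.4176123  -0.2091153   0.23621442]
dial mean [ 0.46920179 -0.19743163  0.22582288]
scene [ 4.27479e+02 -2.11784e+02  2.21205e+02  3.48000e-01  1.79000e-01] 6565.4 [6565, 6565, 6565, 6565, 6565, 6565] inl 0.59 pupil [ 468.2 -197.   229. ]
  dial plane 401 c [ 468.3 -196.9  229.5] yaw 0.342 el 0.137 mean x 44.21
top [ 4.28029e+02 -2.09745e+02  2.18740e+02  3.51000e-01  2.02000e-01] 3932.9 [3933, 3933, 3933, 3933, 3933, 3933] inl 0.65 pupil [ 468.5 -194.9  227.6]
  dial plane 59 c [ 466.2 -194.9  235.6] yaw 0.337 el 0.245 mean x 43.52
both [ 4.27419e+02 -2.10455e+02  2.19529e+02  3.57000e-01  1.91000e-01] 10898.3 [10898, 10898, 10898, 10898, 10898, 10898] inl 0.61 pupil [ 467.9 -195.4  227.9]
  dial plane 469 c [ 467.7 -195.5  229.4] yaw 0.341 el 0.159 mean x 44.04
```

```bash
cat > mv.py <<'E'
from h import *
def go(target=None,yaw=None,st=None):
    """target TCP world mm, yaw = direction the tool z axis (horizontal) or -z should have, rad; prints shift in tool axes mm, turn"""
    st=st or manip.state(); q=st['tool_rot']; M=R.from_quat(q[[1,2,3,0]]).as_matrix()
    print('t',round(st['time'],2),'tcp',(st['tool_pos']*1000).round(1),'F',st['contact_force'].round(1),'w',round(st['gripper_width'],3))
    print('x',M[:,0].round(3),'y',M[:,1].round(3),'z',M[:,2].round(3),'yaw z',np.arctan2(M[1,2],M[0,2]).round(3),'j6',st['joint_pos'][5].round(2))
    if target is not None: print('shift',(M.T@(np.array(target)-st['tool_pos']*1000)).round(1))
    if yaw is not None:
        a=M.T@[np.cos(yaw),np.sin(yaw),0]; th=np.arctan2(-a[1],a[2]); print('turn',((th+np.pi/2)%np.pi-np.pi/2).round(3))
E
python3 -c "
from mv import *
go([539.7,251.8,300],-0.155); go([200,-592,410])"
```

```text
t 0.1 tcp [ 199.9 -591.6  230.2] F [ 0.  -0.4  0.3] w 1.002
x [-0.     0.002 -1.   ] y [ 0.32  -0.947 -0.002] z [-0.947 -0.32  -0.   ] yaw z -2.816 j6 -0.12
shift [ -68.4 -690.4 -591.8]
turn 0.481
t 0.1 tcp [ 199.9 -591.6  230.2] F [ 0.  -0.4  0.3] w 1.002
x [-0.     0.002 -1.   ] y [ 0.32  -0.947 -0.002] z [-0.947 -0.32  -0.   ] yaw z -2.816 j6 -0.12
shift [-1.798e+02  1.000e-01  0.000e+00]
```

play_rows(
  plan=[
    [-60, 0, 0, 0, -1],
    [-120, 0, 0, 0, -1],
    [-180, 0, 0, 0, -1],
    [-180, -45, -40, 0.1, -1],
    [-180, -90, -78, 0.2, -1],
    [-180, -135, -116, 0.3, -1],
    [-180, -180, -155, 0.4, -1],
    [-180, -225, -193, 0.481, -1],
  ],
)

```text
time: 1.1
tool_pos: [0.3111, -0.3152, 0.4107]
tool_rot: [0.056, -0.705, 0.056, 0.705]
contact_force: [0.1, 0.1, 0.0]
gripper_width: 0.995
```

```bash
python3 -c "
from mv import *
go([539.7,251.8,300],-0.155)"
```

```text
t 1.1 tcp [ 311.1 -315.2  410.7] F [0.1 0.1 0. ] w 0.995
x [-0.     0.001 -1.   ] y [-0.158 -0.987 -0.001] z [-0.987  0.158  0.   ] yaw z 2.983 j6 0.77
shift [ 111.  -595.9 -136.3]
turn -0.003
```

play_rows(
  plan=[
    [0, -60, -14, 0, -1],
    [0, -120, -27, 0, -1],
    [0, -180, -41, 0, -1],
    [0, -240, -55, 0, -1],
    [0, -300, -69, 0, -1],
    [0, -360, -82, 0, -1],
    [0, -420, -96, 0, -1],
    [0, -480, -110, 0, -1],
  ],
)

```text
time: 2.1
tool_pos: [0.494, 0.1422, 0.4109]
tool_rot: [0.055, -0.705, 0.055, 0.705]
contact_force: [0.9, -0.9, 0.7]
gripper_width: 1.001
```

play_rows(
  plan=[
    [40, -50, -12, 0, -1],
    [80, -90, -20, 0, -1],
    [125, -108, -24, 0, -1],
    [185, -108, -24, 0, -1],
    [245, -108, -24, 0, -1],
    [250, -108, -24, 0, -1],
    [250, -108, -24, 0, -1],
  ],
)

```text
time: 2.98
tool_pos: [0.5349, 0.2432, 0.1628]
tool_rot: [-0.055, 0.705, -0.055, -0.704]
contact_force: [0.5, 0.1, 1.0]
gripper_width: 1.003
```

```bash
python3 -c "
from mv import *
go([539.7,251.8,20],-0.155)
f=grab('scene','scene1'); g=grab('top','top1')
c=cv2.resize(f['img'][150:330,240:420,::-1],None,fx=3,fy=3); cv2.imwrite('pics/c1.png',cv2.convertScaleAbs(c,alpha=1.6))"
```

```text
t 2.98 tcp [534.9 243.2 162.8] F [0.5 0.1 1. ] w 1.003
x [ 0.001  0.    -1.   ] y [-0.155 -0.988 -0.001] z [-0.988  0.155 -0.001] yaw z 2.986 j6 2.03
shift [142.8  -9.1  -3.2]
turn -0.0
```

View pics/c1.png

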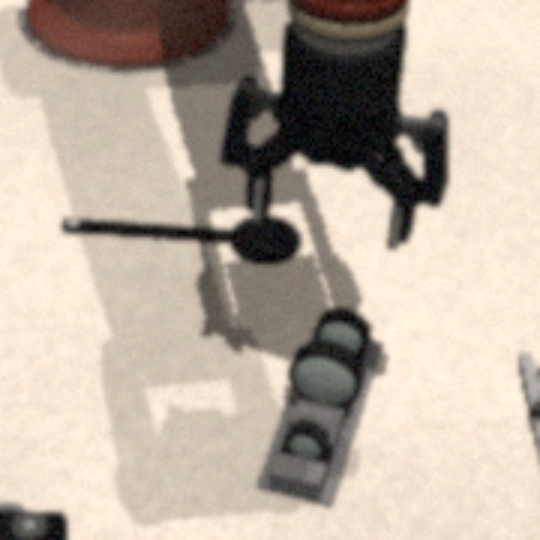

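play_rows(
  plan=[
    [30, -9, -3, 0, -1],
    [80, -9, -3, 0, -1],
    [120, -9, -3, 0, -1],
    [140, -9, -3, 0, -1],
    [143, -9, -3, 0, -1],
    [143, -9, -3, 0, -1],
  ],
)

```text
time: 3.82
tool_pos: [0.5403, 0.252, 0.0206]
tool_rot: [-0.055, 0.706, -0.054, -0.704]
contact_force: [-0.7, 0.2, -0.1]
gripper_width: 0.997
```

```bash
python3 -c "
from mv import *
go([539.7,251.8,20],-0.155)"
```

```text
t 3.83 tcp [540.3 252.   20.6] F [-0.7  0.2 -0.1] w 0.997
x [ 0.004  0.001 -1.   ] y [-0.155 -0.988 -0.002] z [-0.988  0.155 -0.003] yaw z 2.986 j6 2.04
shift [0.6 0.3 0.6]
turn -0.0
```

play_rows(
  plan=[
    [0, 0, 0, 0, 0],
    [0, 0, 0, 0, 1],
    [0, 0, 0, 0, 1],
    [0, 0, 0, 0, 1],
    [0, 0, 0, 0, 1],
    [0, 0, 0, 0, 1],
    [0, 0, 0, 0, 1],
    [0, 0, 0, 0, 1],
  ],
)

```text
time: 4.82
tool_pos: [0.5397, 0.252, 0.02]
tool_rot: [-0.055, 0.706, -0.054, -0.704]
contact_force: [-0.9, 0.3, 5.7]
gripper_width: 0.612
```

```bash
python3 -c "
from mv import *
go([539.7,251.8,20],-0.155); print(manip.state()['ft_torque'])"
```

```text
t 4.83 tcp [539.7 252.   20. ] F [-0.9  0.3  5.7] w 0.612
x [ 0.002  0.001 -1.   ] y [-0.155 -0.988 -0.001] z [-0.988  0.155 -0.002] yaw z 2.986 j6 2.04
shift [ 0.   0.2 -0.1]
turn -0.0
[0.011154   0.15124269 0.03736848]
```

play_rows(
  plan=[
    [-2, 0, 0, 0, 1],
    [-4.5, 0, 0, 0, 1],
    [-4.5, 0, 0, 0, 1],
    [-4.5, 0, 1.5, 0, 1],
    [-4.5, 0, 3, 0, 1],
    [-4.5, 0, 4, 0, 1],
    [-4.5, 0, 4, 0, 1],
  ],
)

```text
time: 5.7
tool_pos: [0.5361, 0.2517, 0.0228]
tool_rot: [-0.055, 0.706, -0.055, -0.703]
contact_force: [6.2, -1.9, -5.4]
gripper_width: 0.618
```

```bash
python3 -c "
from mv import *
go([539.7,251.8,20],-0.155); print(manip.state()['ft_torque'])"
```

```text
t 5.7 tcp [536.1 251.7  22.8] F [ 6.2 -1.9 -5.4] w 0.618
x [ 0.004 -0.    -1.   ] y [-0.155 -0.988 -0.   ] z [-0.988  0.155 -0.004] yaw z 2.986 j6 2.04
shift [ 2.8 -0.7 -3.5]
turn -0.0
[-0.23371268 -1.14379848  0.03736886]
```

play_rows(
  plan=[
    [-1, 0, 1, 0, 1],
    [-1, 0, 2, 0, 1],
    [-1, 0, 3, 0, 1],
    [-1, 0, 3, 0, 1],
  ],
)

```text
time: 6.2
tool_pos: [0.5354, 0.2519, 0.0243]
tool_rot: [-0.055, 0.708, -0.055, -0.702]
contact_force: [12.7, -2.3, -9.1]
gripper_width: 0.612
```

```bash
python3 -c "
from mv import *
go([539.7,251.8,20],-0.155); print(manip.state()['ft_torque'])
for i in range(3): f=grab('scene','scene2')
c=cv2.resize(f['img'][240:320,310:390,::-1],None,fx=7,fy=7,interpolation=cv2.INTER_CUBIC); cv2.imwrite('pics/c2.png',cv2.convertScaleAbs(c,alpha=1.7))"
```

```text
t 6.2 tcp [535.4 251.9  24.3] F [12.7 -2.3 -9.1] w 0.612
x [ 0.01 -0.   -1.  ] y [-0.155 -0.988 -0.001] z [-0.988  0.155 -0.01 ] yaw z 2.986 j6 2.04
shift [ 4.3 -0.6 -4.3]
turn -0.0
[-0.40529546 -2.3028845  -0.01758031]
```

View pics/c2.png

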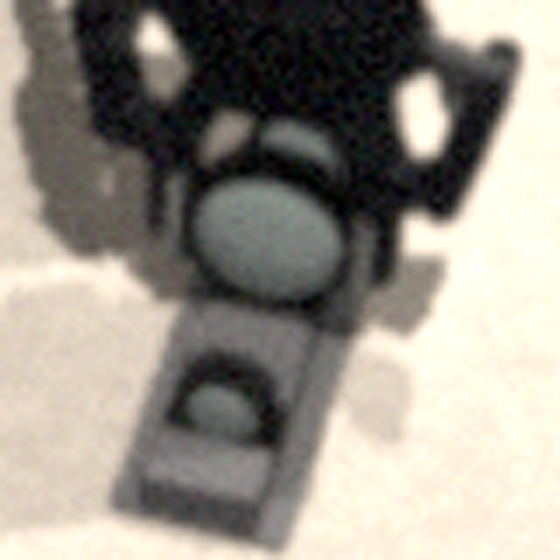

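play_rows(
  plan=[
    [0, 0, 1.5, 0, 1],
    [0, 0, 3, 0, 1],
    [0, 0, 4, 0, 1],
    [0, 0, 4, 0, 1],
  ],
)

```text
time: 6.85
tool_pos: [0.5327, 0.2523, 0.0249]
tool_rot: [-0.055, 0.709, -0.055, -0.701]
contact_force: [15.6, -3.4, -9.2]
gripper_width: 0.61
```

```bash
cat > tilt.py <<'E'
from fit import *
import sys
from mv import go
def lensfit(names,c0,yaw0,el0,n=1,rad=45):
    """fit large-lens centre, yaw, elevation, by rim+glass sdf, points near guess"""
    P=np.vstack([cloud(load(k)).reshape(-1,3) for k in names]); P=P[~np.isnan(P).any(1)]
    d=np.linalg.norm(P*1000-c0,axis=1); P=P[d<31]
    def loc(t):
        x=np.array([np.cos(t[3])*np.cos(t[4]),np.sin(t[3])*np.cos(t[4]),np.sin(t[4])]); y=np.array([-np.sin(t[3]),np.cos(t[3]),0]); return (P*1000-t[:3])@np.c_[x,y,np.cross(x,y)]
    def f(t):
        p=loc(t); s=np.minimum(np.maximum(cylx(p,0,27,-7.5,7.5),-cylx(p,0,23,-20,20)),cap(p,0,1))
        return np.clip(s,-6,6)
    r=least_squares(f,[*c0,yaw0,el0],loss='soft_l1',f_scale=1.5,diff_step=1e-4); J=r.jac
    p=loc(r.x); k=(np.hypot(p[:,1],p[:,2])<26)&(p[:,0]>3)&(p[:,0]<15)
    print(names,len(P),'c',r.x[:3].round(1),'yaw,el',r.x[3:].round(3),'cost',r.cost.round(0),'inl',np.mean(abs(f(r.x))<2).round(2))
    if k.sum()>50:
        q=P[k]*1000;A=np.c_[p[k,1:],np.ones(k.sum()),(p[k,1]**2+p[k,2]**2)]; b=np.linalg.lstsq(A,p[k,0],rcond=None)[0]; print('  face quad fit: slope y,z',b[:2].round(3),'curv bulge@23',(-b[3]*529).round(2),k.sum())
    return r.x
E
python3 -c "
from tilt import *
go([539.7,251.8,20],-0.155); print(manip.state()['ft_torque'])
lensfit(['scene0'],[540,251.8,43],-.155,0); lensfit(['scene1'],[540,251.8,43],-.155,0)
for i in range(4): grab('scene','s%d'%i)
lensfit(['s%d'%i for i in range(4)],[534,251.8,49],-.155,.1)"
```

```text
t 6.85 tcp [532.7 252.3  24.9] F [15.6 -3.4 -9.2] w 0.61
x [ 0.012 -0.    -1.   ] y [-0.155 -0.988 -0.001] z [-0.988  0.155 -0.012] yaw z 2.986 j6 2.05
shift [ 5.  -0.6 -7. ]
turn -0.0
[-5.91451031e-01 -2.68260548e+00  1.88881774e-03]
['scene0'] 509 c [541.1 251.   44.7] yaw,el [-0.173  0.068] cost 574.0 inl 0.8
  face quad fit: slope y,z [-0.012 -0.013] curv bulge@23 2.68 327
['scene1'] 514 c [540.9 250.2  44.8] yaw,el [-0.176  0.088] cost 569.0 inl 0.79
  face quad fit: slope y,z [-0.006  0.   ] curv bulge@23 2.81 339
['s0', 's1', 's2', 's3'] 2003 c [534.1 251.2  49.3] yaw,el [-0.154  0.132] cost 1387.0 inl 0.88
  face quad fit: slope y,z [-0.007 -0.   ] curv bulge@23 3.99 1375
```

play_rows(
  plan=[
    [-15, 0, 0, 0, 1],
    [-60, 0, 0, 0, 1],
    [-110, 0, 0, 0, 1],
    [-150, 0, 0, 0, 1],
    [-150, 0, 0, 0, 1],
    [-150, 0, 0, 0, 1],
  ],
)

```text
time: 7.8
tool_pos: [0.5267, 0.2531, 0.1728]
tool_rot: [0.055, -0.704, 0.055, 0.706]
contact_force: [1.4, -1.3, -1.4]
gripper_width: 0.61
```

```bash
python3 -c "
from tilt import *
st=manip.state();go(); c=st['tool_pos']*1000+[0,0,23]
for i in range(6): grab('scene','s%d'%i)
for i in range(3): grab('top','t%d'%i)
for e in(0,.2): lensfit(['s%d'%i for i in range(6)],c,-.155,e)
lensfit(['t%d'%i for i in range(3)],c,-.155,.1)
f=load('s5');u,v=proj(f,c/1000)[0].astype(int);print(u,v)
im=np.mean([load('s%d'%i)['img'] for i in range(6)],axis=0).astype(np.uint8)
a=cv2.resize(im[v-35:v+35,u-35:u+35,::-1],None,fx=8,fy=8,interpolation=cv2.INTER_CUBIC); cv2.imwrite('pics/c3.png',cv2.convertScaleAbs(a,alpha=1.8))"
```

```text
t 7.8 tcp [526.7 253.1 172.8] F [ 1.4 -1.3 -1.4] w 0.61
x [-0.002 -0.    -1.   ] y [-0.154 -0.988  0.001] z [-0.988  0.154  0.002] yaw z 2.987 j6 2.05
['s0', 's1', 's2', 's3', 's4', 's5'] 3581 c [529.  252.1 195.8] yaw,el [-0.144  0.079] cost 2250.0 inl 0.89
  face quad fit: slope y,z [-0.002 -0.006] curv bulge@23 4.1 2569
['s0', 's1', 's2', 's3', 's4', 's5'] 3581 c [529.  252.1 195.8] yaw,el [-0.144  0.079] cost 2250.0 inl 0.89
  face quad fit: slope y,z [-0.002 -0.006] curv bulge@23 4.1 2569
['t0', 't1', 't2'] 0 c [526.7 253.1 195.8] yaw,el [-0.155  0.1  ] cost 0.0 inl nan
355 217
  return _methods._mean(a, axis=axis, dtype=dtype,
  ret = ret.dtype.type(ret / rcount)
```

View pics/c3.png

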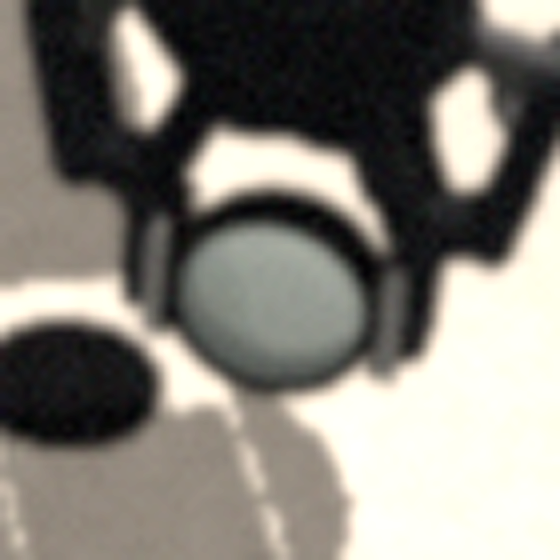

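```bash
cat > ell.py <<'E'
from fit import *
def avg(names):
    f=load(names[0]); f['img']=np.mean([load(n)['img'].astype(float) for n in names],axis=0); return f
def circ(c,r,yaw,el,n=72):
    x=np.array([np.cos(yaw)*np.cos(el),np.sin(yaw)*np.cos(el),np.sin(el)]); y=np.array([-np.sin(yaw),np.cos(yaw),0]); z=np.cross(x,y); a=np.linspace(0,2*np.pi,n,endpoint=False)[:,None]
    return (c+r*(np.cos(a)*y+np.sin(a)*z))/1000
def radial_edge(f,c,r,yaw,el,ch,rising,lo=.75,hi=1.25):
    """edge points: along rays from the projected centre through the predicted circle, sub-pixel max gradient"""
    g=cv2.GaussianBlur(f['img'].astype(np.float32).mean(2) if ch is None else f['img'][...,ch].astype(np.float32),(0,0),.7)
    o=proj(f,np.array(c)/1000)[0]; P=proj(f,circ(c,r,yaw,el)); s=np.linspace(lo,hi,81)
    X=o+(P-o)[:,None,:]*s[None,:,None]; v=cv2.remap(g,X[...,0].astype(np.float32),X[...,1].astype(np.float32),cv2.INTER_CUBIC)
    d=np.gradient(v,axis=1)*(1 if rising else -1); i=d[:,4:-4].argmax(1)+4; k=np.arange(len(i)); ok=(d[k,i]>0.45*np.median(d[k,i]))&(i>5)&(i<75)
    a,b,e=d[k,i-1],d[k,i],d[k,i+1]; off=np.clip(.5*(a-e)/(a-2*b+e+1e-9),-1,1); ss=s[i]+off*(s[1]-s[0])
    E=o+(P-o)*ss[:,None]; return E[ok]
def fitcirc(f,c,r,yaw,el,ch,rising,fixyaw=False,it=3,freer=True,mask=None,verbose=True):
    t=np.array([*c,yaw,el,r],float); view=np.array(c)/1000-f['origin']; view/=np.linalg.norm(view)
    for _ in range(it):
        E=radial_edge(f,t[:3],t[5],t[3],t[4],ch,rising)
        if mask is not None: E=E[mask(E)]
        t0=t.copy()
        def res(q):
            cc=t0[:3]+q[0]*np.cross(view,[0,0,1])+q[1]*np.cross(np.cross(view,[0,0,1]),view)
            C=proj(f,circ(cc,t0[5]+(q[4] if freer else 0),t0[3]+(0 if fixyaw else q[2]),t0[4]+q[3],360)); 
            D=np.linalg.norm(E[:,None]-C[None],axis=2); j=D.argmin(1); tn=np.roll(C,-1,0)[j]-np.roll(C,1,0)[j]; nn=np.c_[tn[:,1],-tn[:,0]]; nn/=np.linalg.norm(nn,axis=1)[:,None]
            return ((E-C[j])*nn).sum(1)
        q=least_squares(res,np.zeros(5),loss='soft_l1',f_scale=.3,x_scale=[1,1,.05,.05,1],diff_step=1e-3)
        cc=t0[:3]+q.x[0]*np.cross(view,[0,0,1])+q.x[1]*np.cross(np.cross(view,[0,0,1]),view)
        t=np.r_[cc,t0[3]+(0 if fixyaw else q.x[2]),t0[4]+q.x[3],t0[5]+(q.x[4] if freer else 0)]
    if verbose: print('c',t[:3].round(1),'yaw %.3f el %.3f r %.2f'%tuple(t[3:]),'n',len(E),'rms px',np.sqrt(np.median(q.fun**2)).round(3))
    return t
E
python3 - <<'E'
from ell import *
A=['s%d'%i for i in range(6)]
for nm,names,c in(('start',['scene0','scene1'],[540,251.8,43]),('now',A,[528,252.6,196])):
    f=avg(names)
    for fy in(True,False):
      for e in(0,.15):
        ax=np.array([np.cos(.155),-np.sin(.155),e]); print(nm,fy,end=' '); fitcirc(f,np.array(c)+7.5*ax,23,-.155,e,1,False,fy)
f=avg(['scene0','scene1']+A)
for ch in (0,2):
  for r,ris in((29,False),(29,True)):
    for fy in(True,False): print('eye',ch,r,ris,end=' '); fitcirc(f,[468.2,-196.2,228],r,.348,.185,ch,ris,fy)
E
```

```text
start True c [545.9 250.4  44.5] yaw -0.155 el 0.045 r 21.48 n 60 rms px 0.259
start True c [546.6 250.2  45. ] yaw -0.155 el 0.080 r 21.20 n 61 rms px 0.26
start False c [546.  250.2  44.4] yaw -0.170 el 0.061 r 21.30 n 61 rms px 0.289
start False c [546.5 250.   45. ] yaw -0.159 el 0.057 r 21.32 n 60 rms px 0.286
now True c [534.  250.7 197.8] yaw -0.155 el -0.044 r 22.81 n 55 rms px 0.226
now True c [534.5 250.7 198.3] yaw -0.155 el -0.028 r 22.69 n 54 rms px 0.25
now False c [534.2 250.6 197.6] yaw -0.110 el -0.038 r 22.98 n 52 rms px 0.247
now False c [534.6 250.6 198.2] yaw -0.125 el -0.035 r 22.62 n 54 rms px 0.208
eye 0 29 False c [ 465.3 -194.3  230.6] yaw 0.348 el -0.011 r 31.17 n 63 rms px 0.732
eye 0 29 False c [ 466.1 -196.2  230.9] yaw 0.212 el 0.142 r 29.47 n 57 rms px 0.523
eye 0 29 True c [ 468.9 -196.7  227.3] yaw 0.348 el 0.219 r 33.43 n 51 rms px 1.018
eye 0 29 True c [ 470.5 -198.9  226.8] yaw 0.010 el -0.057 r 37.02 n 51 rms px 0.814
eye 2 29 False c [ 465.9 -194.8  230.2] yaw 0.348 el 0.025 r 31.04 n 56 rms px 0.67
eye 2 29 False c [ 466.  -195.3  230.5] yaw 0.296 el 0.013 r 31.21 n 53 rms px 0.63
eye 2 29 True c [ 470.6 -196.6  224.9] yaw 0.348 el 0.023 r 32.93 n 54 rms px 0.953
eye 2 29 True c [ 471.  -198.8  226.1] yaw 0.013 el -0.139 r 37.63 n 54 rms px 0.708
```

```bash
cat > lf.py <<'E'
from fit import *
def ax(t3,t4):
    x=np.array([np.cos(t3)*np.cos(t4),np.sin(t3)*np.cos(t4),np.sin(t4)]); y=np.array([-np.sin(t3),np.cos(t3),0]); return np.c_[x,y,np.cross(x,y)]
def capsph(p):
    # domed glass: spherical cap from rim plane x=7.5 r=23 to x=12; signed dist approx
    R0=(23**2+4.5**2)/(2*4.5); return np.linalg.norm(p-[12-R0,0,0],axis=1)-R0
def lf(names,c0,yaw,el0,zfix,zmin=None,out=True,rmax=21):
    P=np.vstack([cloud(load(k)).reshape(-1,3) for k in names])*1000; P=P[~np.isnan(P).any(1)]
    p=(P-c0)@ax(yaw,el0)
    r=np.hypot(p[:,1],p[:,2]); P=P[(r<rmax)&(abs(p[:,0]-9)<10)]
    if zmin: P=P[P[:,2]>zmin]
    def f(t): return capsph((P-[t[0],t[1],zfix])@ax(yaw,t[2]))
    q=least_squares(f,[c0[0],c0[1],el0],loss='soft_l1',f_scale=2,x_scale=[1,1,.05])
    if out: print(' zfix',zfix,len(P),'x,y',q.x[:2].round(1),'el %.3f'%q.x[2],'std',q.fun.std().round(2))
    return q.x
if __name__=='__main__':
  for b in(0,1,2,3):
    print('b',b); lf(['scene0','scene1','scene0'],[540,251.5,43+b],-.155,0,43+b); lf(['s%d'%i for i in range(6)],[528,252.5,195.8+b],-.155,.1,195.8+b)
  for n in('scene0','scene1','top0'):
    w=cloud(load(n)).reshape(-1,3)*1000
    for cx,cy in((540,252),(428,-200)):
      k=(np.hypot(w[:,0]-cx,w[:,1]-cy)<130)&(np.hypot(w[:,0]-cx,w[:,1]-cy)>100)&(abs(w[:,2])<5); print(n,cx,'table z',np.mean(w[k,2]).round(2),np.median(w[k,2]).round(2),k.sum())
E
python3 lf.py
```

```text
b 0
 zfix 43 631 x,y [539.8 251.4] el 0.016 std 2.23
 zfix 195.8 1713 x,y [528.  251.6] el 0.091 std 1.51
b 1
 zfix 44 635 x,y [539.8 251.4] el 0.023 std 2.13
 zfix 196.8 1758 x,y [527.8 251.5] el 0.113 std 1.53
b 2
 zfix 45 634 x,y [539.6 251.3] el 0.023 std 1.8
 zfix 197.8 1789 x,y [527.7 251.6] el 0.132 std 1.56
b 3
 zfix 46 646 x,y [539.6 251.4] el 0.029 std 1.56
 zfix 198.8 1796 x,y [527.6 251.7] el 0.151 std 1.57
scene0 540 table z 1.6 1.64 3046
scene0 428 table z 1.88 1.93 2003
scene1 540 table z 1.59 1.64 3081
scene1 428 table z 1.86 1.94 2008
top0 540 table z 0.03 0.13 2009
top0 428 table z -0.32 -0.39 1842
```

```bash
cat > eye2.py <<'E'
from eye import *
S=['scene0','scene1']+['s%d'%i for i in range(6)]; T=['top0','top1','t0','t1','t2']
px=np.array([154.4,169.7])
def run(names,t0,label):
    Q=np.vstack([cloud(load(k)).reshape(-1,3) for k in names]); Q=Q[~np.isnan(Q).any(1)]
    t=np.array(t0,float)
    for it in range(4):
        _,p=eyesdf(Q,t); r=np.hypot(p[:,1],p[:,2])
        b=(abs(p[:,1])<20)&(p[:,2]>8)&(p[:,0]>-70)&(p[:,0]<34)&(abs(r-26)<6)
        d=(r<25)&(abs(p[:,0]-44)<6)
        def f(t):
            pb=(Q[b]*1000-t[:3])@axes(t); pd=(Q[d]*1000-t[:3])@axes(t)
            return np.r_[np.hypot(pb[:,1],pb[:,2])-26,pd[:,0]-44]
        q=least_squares(f,t,loss='soft_l1',f_scale=1.5,x_scale=[1,1,1,.05,.05]); t=q.x
    pb=f(t); nb=b.sum()
    _,p=eyesdf(Q,t)
    bins=[(a,np.mean((np.hypot(p[:,1],p[:,2])-26)[b&(p[:,0]>a)&(p[:,0]<a+26)]).round(2)) for a in(-70,-44,-18,8)]
    print(label,'n',nb,d.sum(),t.round(3),'pupil',(t[:3]+44*axes(t)[:,0]).round(1),'std',pb[:nb].std().round(2),pb[nb:].std().round(2),bins)
    if d.sum()>100:
        q=Q[d]*1000;c=q.mean(0);nv=np.linalg.svd(q-c,full_matrices=False)[2][2]; nv*=np.sign(nv[0]); print('  dial plane yaw %.3f el %.3f'%(np.arctan2(nv[1],nv[0]),np.arcsin(nv[2])))
    pu=(t[:3]+44*axes(t)[:,0])/1000; print('  scene px of pupil',proj(load('scene0'),pu).round(1))
    # end/silhouette check: where do ring and rear end appear
    return t
t0=[427.4,-210.5,219.5,.35,.185]
a=run(S,t0,'scene'); b=run(T,t0,'top'); c=run(S+T,t0,'both')
E
python3 eye2.py
```

```text
scene n 1984 3003 [ 4.27757e+02 -2.11324e+02  2.21186e+02  3.50000e-01  1.81000e-01] pupil [ 468.4 -196.5  229.1] std 1.62 1.93 [(-70, np.float64(-2.45)), (-44, np.float64(1.05)), (-18, np.float64(0.23)), (8, np.float64(-0.42))]
  dial plane yaw 0.342 el 0.152
  scene px of pupil [[154.3 168.4]]
top n 2812 242 [ 4.28360e+02 -2.09537e+02  2.18658e+02  3.83000e-01  2.01000e-01] pupil [ 468.3 -193.4  227.5] std 2.54 1.33 [(-70, np.float64(-2.01)), (-44, np.float64(1.49)), (-18, np.float64(0.43)), (8, np.float64(-0.71))]
  dial plane yaw 0.376 el 0.190
  scene px of pupil [[155.8 169.2]]
both n 4665 3236 [ 4.27701e+02 -2.10363e+02  2.19931e+02  3.65000e-01  1.83000e-01] pupil [ 468.1 -194.9  227.9] std 2.3 1.93 [(-70, np.float64(-2.24)), (-44, np.float64(0.91)), (-18, np.float64(0.12)), (8, np.float64(-0.7))]
  dial plane yaw 0.350 el 0.152
  scene px of pupil [[155.2 168.9]]
```

```bash
sed -i 's/p\[:,0\]>-70)/p[:,0]>-48)/' eye2.py; python3 eye2.py
```

```text
scene n 1624 2998 [ 4.27673e+02 -2.11183e+02  2.21303e+02  3.41000e-01  1.49000e-01] pupil [ 468.7 -196.6  227.9] std 0.76 1.9 [(-70, np.float64(-0.54)), (-44, np.float64(0.03)), (-18, np.float64(-0.03)), (8, np.float64(-0.01))]
  dial plane yaw 0.341 el 0.148
  scene px of pupil [[154.3 169. ]]
top n 2332 209 [ 4.28111e+02 -2.09255e+02  2.18957e+02  3.40000e-01  1.54000e-01] pupil [ 469.1 -194.7  225.7] std 2.12 0.67 [(-70, np.float64(-3.8)), (-44, np.float64(0.09)), (-18, np.float64(-0.09)), (8, np.float64(-0.08))]
  dial plane yaw 0.344 el 0.163
  scene px of pupil [[155.2 170. ]]
both n 3927 3208 [ 4.27548e+02 -2.10181e+02  2.20120e+02  3.46000e-01  1.45000e-01] pupil [ 468.5 -195.4  226.5] std 1.95 1.85 [(-70, np.float64(-1.9)), (-44, np.float64(-0.26)), (-18, np.float64(-0.23)), (8, np.float64(-0.25))]
  dial plane yaw 0.347 el 0.143
  scene px of pupil [[155.  169.5]]
```

```bash
python3 -c "
from mv import *
go([545,-100,215],.341); go([545,-179.6,215])"
```

```text
t 8.25 tcp [527.5 253.1 173.3] F [ 0.7  0.1 -0.8] w 0.611
x [-0.001 -0.    -1.   ] y [-0.155 -0.988  0.   ] z [-0.988  0.155  0.001] yaw z 2.986 j6 2.05
shift [-41.6 346.2 -71.9]
turn -0.496
t 8.25 tcp [527.5 253.1 173.3] F [ 0.7  0.1 -0.8] w 0.611
x [-0.001 -0.    -1.   ] y [-0.155 -0.988  0.   ] z [-0.988  0.155  0.001] yaw z 2.986 j6 2.05
shift [-41.6 424.8 -84.2]
```

play_rows(
  plan=[
    [-21, 30, -8, -0.06, 1],
    [-42, 75, -16, -0.13, 1],
    [-42, 125, -26, -0.2, 1],
    [-42, 175, -36, -0.28, 1],
    [-42, 225, -46, -0.36, 1],
    [-42, 275, -57, -0.44, 1],
    [-42, 320, -66, -0.496, 1],
    [-42, 346, -72, -0.496, 1],
  ],
)

```text
time: 9.25
tool_pos: [0.5452, -0.102, 0.2159]
tool_rot: [0.119, 0.697, 0.119, -0.697]
contact_force: [0.9, 0.3, -1.2]
gripper_width: 0.613
```

play_rows(
  plan=[
    [0, 0, 0, 0, 1],
    [0, 0, 0, 0, 1],
  ],
)

```text
time: 9.5
tool_pos: [0.5452, -0.0993, 0.2157]
tool_rot: [-0.12, -0.697, -0.12, 0.697]
contact_force: [0.9, 0.9, -0.5]
gripper_width: 0.605
```

```bash
python3 -c "
from mv import *
go([545,-179.6,212],.341); go([514.6,-179.6,210.5])
"
```

```text
t 9.5 tcp [545.2 -99.3 215.7] F [ 0.9  0.9 -0.5] w 0.605
x [-0.     0.001 -1.   ] y [ 0.334 -0.942 -0.001] z [-0.942 -0.334  0.   ] yaw z -2.801 j6 0.92
shift [ 3.6 75.7 27.1]
turn -0.0
t 9.5 tcp [545.2 -99.3 215.7] F [ 0.9  0.9 -0.5] w 0.605
x [-0.     0.001 -1.   ] y [ 0.334 -0.942 -0.001] z [-0.942 -0.334  0.   ] yaw z -2.801 j6 0.92
shift [ 5.1 65.5 55.7]
```

play_rows(
  plan=[
    [2, 30, 8, 0, 1],
    [4, 55, 18, 0, 1],
    [5, 65, 28, 0, 1],
    [5, 65.5, 38, 0, 1],
    [5, 65.5, 45, 0, 1],
    [5, 65.5, 50, 0, 1],
    [5, 65.5, 50, 0, 1],
    [5, 65.5, 50, 0, 1],
  ],
)

```text
time: 10.5
tool_pos: [0.5202, -0.178, 0.2109]
tool_rot: [0.12, 0.697, 0.12, -0.697]
contact_force: [0.6, -0.1, -0.2]
gripper_width: 0.61
```

```bash
cat > chk.py <<'E'
from lf import *
from mv import go
import sys
tag=sys.argv[1]
go([514.6,-179.6,210.5],.341); 
N=[]
for i in range(6): grab('scene',tag+'%d'%i); N.append(tag+'%d'%i)
st=manip.state(); t=st['tool_pos']*1000; go()
yaw=.341; c0=t+[.7*np.cos(yaw),.7*np.sin(yaw),23+1.8]
for dz in(-1,0,1): lf(N,c0,yaw,.13,c0[2]+dz)
im=np.mean([load(n)['img'].astype(float) for n in N],axis=0); 
f=load(N[0]);u,v=proj(f,c0/1000)[0].astype(int);print(u,v)
a=cv2.resize(im[v-40:v+40,u-50:u+50,::-1].astype(np.uint8),None,fx=7,fy=7,interpolation=cv2.INTER_CUBIC); cv2.imwrite('pics/%s.png'%tag,cv2.convertScaleAbs(a,alpha=1.6))
E
python3 chk.py e
```

```text
t 10.5 tcp [ 520.2 -178.   210.9] F [ 0.6 -0.1 -0.2] w 0.61
x [ 0.  0. -1.] y [ 0.335 -0.942  0.   ] z [-0.942 -0.335 -0.   ] yaw z -2.801 j6 0.76
shift [ 0.4 -0.4  5.8]
turn 0.0
t 10.8 tcp [ 520.2 -178.2  210.8] F [ 1.1  1.2 -1.7] w 0.616
x [-0.  0. -1.] y [ 0.334 -0.942 -0.   ] z [-0.942 -0.334  0.   ] yaw z -2.801 j6 0.76
 zfix 234.58570957283055 1740 x,y [ 522.1 -177.5] el 0.085 std 1.75
 zfix 235.58570957283055 1740 x,y [ 522.  -177.6] el 0.106 std 1.75
 zfix 236.58570957283055 1740 x,y [ 521.9 -177.6] el 0.126 std 1.75
152 180
```

View pics/e.png

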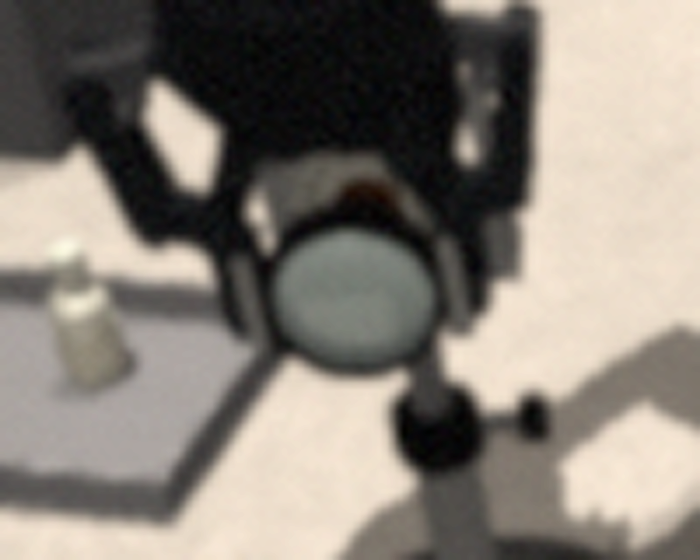

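play_rows(
  plan=[
    [0, 0, -15, 0, 1],
    [0, -15, -32, 0, 1],
    [0, -60, -40, 0, 1],
    [0, -110, -40, 0.06, 1],
    [0, -160, -40, 0.14, 1],
    [0, -210, -40, 0.22, 1],
    [0, -260, -40, 0.3, 1],
    [0, -310, -40, 0.38, 1],
  ],
)

```text
time: 11.8
tool_pos: [0.454, 0.1294, 0.2112]
tool_rot: [-0.015, 0.707, -0.015, -0.707]
contact_force: [0.4, 0.3, -0.8]
gripper_width: 0.614
```

```bash
python3 -c "
from mv import *
go([535.8,252.6,150],-.155);"
```

```text
t 11.8 tcp [454.  129.4 211.2] F [ 0.4  0.3 -0.8] w 0.614
x [ 0.001  0.001 -1.   ] y [-0.042 -0.999 -0.001] z [-0.999  0.042 -0.001] yaw z 3.1 j6 1.73
shift [  61.3 -126.5  -76.5]
turn 0.113
```

play_rows(
  plan=[
    [0, -40, -25, 0.05, 1],
    [0, -80, -50, 0.113, 1],
    [20, -120, -75, 0.113, 1],
    [50, -126, -76, 0.113, 1],
    [61, -126, -76, 0.113, 1],
    [61, -126, -76, 0.113, 1],
  ],
)

```text
time: 12.55
tool_pos: [0.5345, 0.25, 0.1489]
tool_rot: [0.054, -0.704, 0.054, 0.706]
contact_force: [-0.8, -0.6, -0.4]
gripper_width: 0.613
```

```bash
python3 -c "
from mv import *
go([535.8,252.6,25],-.155);"
```

```text
t 12.55 tcp [534.5 250.  148.9] F [-0.8 -0.6 -0.4] w 0.613
x [-0.002 -0.001 -1.   ] y [-0.152 -0.988  0.001] z [-0.988  0.152  0.002] yaw z 2.989 j6 2.03
shift [123.9  -2.9  -1.1]
turn 0.003
```

play_rows(
  plan=[
    [45, -3, -1, 0.003, 1],
    [90, -3, -1, 0.003, 1],
    [114, -3, -1, 0.003, 1],
    [114, -3, -1, 0.003, 1],
    [114, -3, -1, 0.003, 1],
  ],
)

```text
time: 13.18
tool_pos: [0.5382, 0.2533, 0.0384]
tool_rot: [-0.056, 0.706, -0.054, -0.704]
contact_force: [-0.2, -0.0, -1.2]
gripper_width: 0.611
```

```bash
python3 -c "
from mv import *
go([535.8,252.6,25],-.155);"
```

```text
t 13.18 tcp [538.2 253.3  38.4] F [-0.2 -0.  -1.2] w 0.611
x [ 0.004  0.001 -1.   ] y [-0.155 -0.988 -0.002] z [-0.988  0.155 -0.004] yaw z 2.986 j6 2.04
shift [13.4  1.1  2.3]
turn -0.001
```

play_rows(
  plan=[
    [0, 0, 0, 0, 1],
    [0, 0, 0, 0, 1],
  ],
)

```text
time: 13.42
tool_pos: [0.5374, 0.2533, 0.0374]
tool_rot: [-0.055, 0.706, -0.054, -0.704]
contact_force: [0.1, -0.3, 0.8]
gripper_width: 0.615
```

```bash
python3 -c "
from mv import *
go([535.8,252.6,25],-.155);"
```

```text
t 13.43 tcp [537.4 253.3  37.4] F [ 0.1 -0.3  0.8] w 0.615
x [ 0.002  0.001 -1.   ] y [-0.155 -0.988 -0.001] z [-0.988  0.155 -0.002] yaw z 2.986 j6 2.04
shift [12.4  1.   1.5]
turn -0.0
```

Enter the slot, then push.

play_rows(
  plan=[
    [0, 1, 1.7, 0, 1],
    [5, 1, 1.7, 0, 1],
    [10, 1, 1.7, 0, 1],
    [12.5, 1, 1.7, 0, 1],
    [12.5, 1, 1.7, 0, 1],
    [12.5, 1, 1.7, 0, 1],
  ],
)

```text
time: 14.18
tool_pos: [0.5347, 0.2524, 0.0234]
tool_rot: [-0.055, 0.705, -0.055, -0.705]
contact_force: [0.0, -0.3, -0.9]
gripper_width: 0.612
```

```bash
python3 -c "
from mv import *
go([531.4,253.3,25],-.155);"
```

```text
t 14.18 tcp [534.7 252.4  23.4] F [ 0.  -0.3 -0.9] w 0.612
x [ 0.  0. -1.] y [-0.155 -0.988 -0.   ] z [-0.988  0.155 -0.   ] yaw z 2.986 j6 2.04
shift [-1.6 -0.4  3.4]
turn -0.0
```

play_rows(
  plan=[
    [-1, 0, 1.5, 0, 1],
    [-2, 0, 3, 0, 1],
    [-2, 0, 4.5, 0, 1],
    [-2, 0, 6, 0, 1],
    [-2, 0, 7, 0, 1],
    [-2, 0, 7, 0, 1],
  ],
)

```text
time: 14.92
tool_pos: [0.5315, 0.2529, 0.0265]
tool_rot: [-0.055, 0.708, -0.055, -0.702]
contact_force: [11.8, -2.1, -6.5]
gripper_width: 0.612
```

```bash
python3 -c "
from lf import *
from mv import *
go([531.4,253.3,25],-.155)
for i in range(3): grab('scene','p%d'%i)
st=manip.state(); t=st['tool_pos']*1000; c=t+[1.3,-.2,24.7]
lf(['p0','p1','p2'],c,-.155,.13,c[2])"
```

```text
t 14.93 tcp [531.5 252.9  26.5] F [11.8 -2.1 -6.5] w 0.612
x [ 0.01  0.   -1.  ] y [-0.155 -0.988 -0.002] z [-0.988  0.155 -0.01 ] yaw z 2.986 j6 2.05
shift [ 1.5 -0.3  0.2]
turn -0.0
 zfix 51.16070662227339 712 x,y [532.3 251.9] el 0.178 std 1.59
```

play_rows(
  plan=[
    [0, 0, 1, 0, 1],
    [0, 0, 2, 0, 1],
    [0, 0, 2, 0, 1],
  ],
)

```text
time: 15.45
tool_pos: [0.5307, 0.2531, 0.0268]
tool_rot: [-0.055, 0.709, -0.054, -0.701]
contact_force: [15.3, -2.0, -8.5]
gripper_width: 0.615
```

```bash
python3 -c "
from lf import *
from mv import *
go([531.4,253.3,25],-.155)
for i in range(3): grab('scene','p%d'%i)
st=manip.state(); t=st['tool_pos']*1000; c=t+[1.3,-.2,24.7]
lf(['p0','p1','p2'],c,-.155,.13,c[2])"
```

```text
t 15.45 tcp [530.7 253.1  26.8] F [15.3 -2.  -8.5] w 0.615
x [ 0.012 -0.    -1.   ] y [-0.154 -0.988 -0.002] z [-0.988  0.154 -0.012] yaw z 2.986 j6 2.05
shift [ 1.8 -0.3 -0.6]
turn -0.0
 zfix 51.57216940808972 719 x,y [531.5 251.6] el 0.182 std 1.66
```

play_rows(
  plan=[
    [0, 0, -2, 0, 1],
    [0, 0, -4, 0, 1],
    [-15, 0, -4, 0, 1],
    [-60, 0, -4, 0, 1],
    [-110, 0, -4, 0, 1],
    [-150, 0, -4, 0, 1],
    [-150, 0, -4, 0, 1],
    [-150, 0, -4, 0, 1],
  ],
)

```text
time: 16.6
tool_pos: [0.5289, 0.253, 0.1747]
tool_rot: [0.055, -0.704, 0.055, 0.705]
contact_force: [-0.7, -0.9, -1.5]
gripper_width: 0.609
```

```bash
python3 -c "
from lf import *
from mv import *
for i in range(4): grab('scene','s%d'%i)
go([545,-100,215],.341)
st=manip.state(); t=st['tool_pos']*1000; c=t+[1.3,-.2,24.7]
for dz in(-1,0,1): lf(['s%d'%i for i in range(4)],c,-.155,.13,c[2]+dz)"
```

```text
t 16.8 tcp [528.5 252.8 173.2] F [-0.5  0.5 -1.1] w 0.611
x [-0.004 -0.001 -1.   ] y [-0.155 -0.988  0.002] z [-0.988  0.155  0.003] yaw z 2.986 j6 2.05
shift [-41.5 346.1 -70.6]
turn -0.496
 zfix 196.87224468600462 1171 x,y [530.1 251.6] el 0.084 std 1.56
 zfix 197.87224468600462 1171 x,y [530.  251.6] el 0.104 std 1.56
 zfix 198.87224468600462 1171 x,y [529.8 251.7] el 0.125 std 1.56
```

play_rows(
  plan=[
    [40, 0, -5, 0, 1],
    [90, 0, -5, 0, 1],
    [130, 0, -5, 0, 1],
    [135, 0, -5, 0, 1],
    [135, 0, -5, 0, 1],
    [135, 0, -5, 0, 1],
  ],
)

```text
time: 17.55
tool_pos: [0.5364, 0.2529, 0.0428]
tool_rot: [-0.055, 0.706, -0.054, -0.704]
contact_force: [-0.1, 0.0, -0.1]
gripper_width: 0.608
```

```bash
python3 -c "
from mv import *
go([534.8,252.7,24.5],-.155)"
```

```text
t 17.55 tcp [536.4 252.9  42.8] F [-0.1  0.  -0.1] w 0.608
x [ 0.004  0.001 -1.   ] y [-0.155 -0.988 -0.002] z [-0.988  0.155 -0.004] yaw z 2.986 j6 2.04
shift [18.3  0.5  1.6]
turn -0.0
```

play_rows(
  plan=[
    [8, 0.5, 0.5, 0, 1],
    [15, 0.5, 0.5, 0, 1],
    [18, 0.5, 0.5, 0, 1],
    [18, 0.5, 0.5, 0, 1],
    [18, 0.5, 0.5, 0, 1],
  ],
)

```text
time: 18.18
tool_pos: [0.534, 0.2519, 0.0223]
tool_rot: [0.055, -0.705, 0.055, 0.705]
contact_force: [-0.9, -0.5, -0.7]
gripper_width: 0.612
```

play_rows(
  plan=[
    [-1, 0, 2, 0, 1],
    [-1.5, 0, 4, 0, 1],
    [-1.5, 0, 6, 0, 1],
    [-1.5, 0, 8, 0, 1],
    [-1.5, 0, 10, 0, 1],
    [-1.5, 0, 11, 0, 1],
    [-1.5, 0, 11, 0, 1],
  ],
)

```text
time: 19.05
tool_pos: [0.5289, 0.253, 0.0261]
tool_rot: [-0.055, 0.71, -0.054, -0.7]
contact_force: [14.4, -2.4, -6.2]
gripper_width: 0.613
```

```bash
python3 -c "
from lf import *
from mv import *
go([528.4,253.3,25],-.155)
for i in range(2): grab('scene','p%d'%i)
st=manip.state(); t=st['tool_pos']*1000; c=t+[1.3,-.2,24.7]
lf(['p0','p1'],c,-.155,.13,c[2])"
```

```text
t 19.05 tcp [528.9 253.   26.1] F [14.4 -2.4 -6.2] w 0.613
x [ 0.014  0.    -1.   ] y [-0.154 -0.988 -0.002] z [-0.988  0.155 -0.014] yaw z 2.986 j6 2.05
shift [ 1.  -0.2  0.5]
turn -0.0
 zfix 50.754704623166916 498 x,y [530.5 251.6] el 0.253 std 1.68
```

play_rows(
  plan=[
    [0, 0, -2, 0, 1],
    [0, 0, -4, 0, 1],
    [-15, 0, -4, 0, 1],
    [-60, 0, -4, 0, 1],
    [-110, 0, -4, 0, 1],
    [-150, 0, -4, 0, 1],
    [-150, 0, -4, 0, 1],
    [-150, 0, -4, 0, 1],
  ],
)

```text
time: 20.15
tool_pos: [0.5263, 0.2529, 0.1731]
tool_rot: [0.055, -0.704, 0.055, 0.706]
contact_force: [-0.3, -0.4, -1.3]
gripper_width: 0.613
```

```bash
python3 -c "
from lf import *
from mv import *
for i in range(4): grab('scene','s%d'%i)
go([545,-100,215],.341)
st=manip.state(); t=st['tool_pos']*1000; c=t+[1.3,-.2,24.7]
for dz in(-1,0,1): lf(['s%d'%i for i in range(4)],c,-.155,.13,c[2]+dz)"
```

```text
t 20.35 tcp [526.  252.7 171.7] F [ 0.2  0.4 -1.5] w 0.616
x [-0.004 -0.001 -1.   ] y [-0.155 -0.988  0.002] z [-0.988  0.155  0.003] yaw z 2.986 j6 2.05
shift [-43.  345.6 -73.2]
turn -0.496
 zfix 195.35838130824771 1198 x,y [528.3 251.1] el 0.137 std 1.52
 zfix 196.35838130824771 1198 x,y [528.2 251.1] el 0.157 std 1.52
 zfix 197.35838130824771 1198 x,y [528.  251.1] el 0.178 std 1.52
```

play_rows(
  plan=[
    [-21, 30, -8, -0.06, 1],
    [-42, 75, -16, -0.13, 1],
    [-42, 125, -26, -0.2, 1],
    [-42, 175, -36, -0.28, 1],
    [-42, 225, -46, -0.36, 1],
    [-42, 275, -57, -0.44, 1],
    [-42, 320, -66, -0.496, 1],
    [-42, 346, -72, -0.496, 1],
  ],
)

```text
time: 21.35
tool_pos: [0.5441, -0.102, 0.2145]
tool_rot: [-0.119, -0.696, -0.12, 0.698]
contact_force: [0.0, 0.9, -0.9]
gripper_width: 0.616
```

play_rows(
  plan=[
    [0, 0, 0, 0, 1],
    [0, 0, 0, 0, 1],
  ],
)

```text
time: 21.6
tool_pos: [0.5444, -0.0993, 0.2149]
tool_rot: [-0.12, -0.696, -0.12, 0.697]
contact_force: [-0.1, 0.1, -1.6]
gripper_width: 0.609
```

```bash
python3 -c "
from mv import *
go([514.4,-179.6,210.5],.341)"
```

```text
t 21.6 tcp [544.4 -99.3 214.9] F [-0.1  0.1 -1.6] w 0.609
x [-0.001  0.001 -1.   ] y [ 0.334 -0.942 -0.001] z [-0.942 -0.334  0.001] yaw z -2.801 j6 0.91
shift [ 4.4 65.6 55.1]
turn -0.0
```

play_rows(
  plan=[
    [2, 30, 8, 0, 1],
    [4, 55, 18, 0, 1],
    [4.5, 65, 28, 0, 1],
    [4.5, 65.5, 38, 0, 1],
    [4.5, 65.5, 45, 0, 1],
    [4.5, 65.5, 50, 0, 1],
    [4.5, 65.5, 50, 0, 1],
    [4.5, 65.5, 50, 0, 1],
  ],
)

```text
time: 22.6
tool_pos: [0.5197, -0.1782, 0.2114]
tool_rot: [0.12, 0.697, 0.12, -0.697]
contact_force: [-0.9, 0.1, -0.8]
gripper_width: 0.611
```

```bash
python3 chk.py g; python3 - <<'E'
from tilt import *
# free full-lens fit and eye re-check (undisturbed)
N=['g%d'%i for i in range(6)]
lensfit(N,np.array([521.,-178,235.5]),.341,.15)
f=grab('top','tg'); 
E
sed -i "s/^S=.*/S=['g%d'%i for i in range(6)]; T=['tg']/" eye2.py; python3 eye2.py
```

```text
t 22.6 tcp [ 519.7 -178.2  211.4] F [-0.9  0.1 -0.8] w 0.611
x [ 0.  0. -1.] y [ 0.334 -0.942  0.   ] z [-0.942 -0.334 -0.   ] yaw z -2.801 j6 0.76
shift [ 0.9 -0.4  5.2]
turn 0.0
t 22.9 tcp [ 519.6 -178.4  211.3] F [ 0.2  0.4 -0.6] w 0.613
x [-0.  0. -1.] y [ 0.334 -0.942 -0.   ] z [-0.942 -0.334  0.   ] yaw z -2.801 j6 0.76
 zfix 235.05986310326801 1782 x,y [ 522.6 -177.8] el 0.154 std 1.75
 zfix 236.05986310326801 1782 x,y [ 522.4 -177.9] el 0.175 std 1.75
 zfix 237.05986310326801 1782 x,y [ 522.2 -177.9] el 0.196 std 1.75
152 179
['g0', 'g1', 'g2', 'g3', 'g4', 'g5'] 3499 c [ 523.5 -177.3  235.2] yaw,el [0.341 0.142] cost 2448.0 inl 0.86
  face quad fit: slope y,z [ 0.003 -0.005] curv bulge@23 4.02 2612
scene n 92 553 [ 4.27983e+02 -2.13076e+02  2.23245e+02  3.42000e-01  1.10000e-01] pupil [ 469.2 -198.4  228.1] std 0.63 1.85 [(-70, np.float64(-0.04)), (-44, np.float64(-0.12)), (-18, np.float64(0.11)), (8, np.float64(nan))]
  dial plane yaw 0.335 el 0.105
  scene px of pupil [[153.5 168.9]]
top n 16 32 [ 4.25901e+02 -2.03405e+02  2.21051e+02  3.19000e-01  1.81000e-01] pupil [ 467.  -189.8  229. ] std 1.47 1.57 [(-70, np.float64(nan)), (-44, np.float64(nan)), (-18, np.float64(nan)), (8, np.float64(0.06))]
  scene px of pupil [[157.4 168.4]]
both n 91 600 [ 4.27488e+02 -2.09174e+02  2.18861e+02  3.47000e-01  1.43000e-01] pupil [ 468.4 -194.4  225.1] std 1.05 1.81 [(-70, np.float64(nan)), (-44, np.float64(-0.16)), (-18, np.float64(0.09)), (8, np.float64(0.15))]
  dial plane yaw 0.337 el 0.124
  scene px of pupil [[155.6 170. ]]
  return _methods._mean(a, axis=axis, dtype=dtype,
  ret = ret.dtype.type(ret / rcount)
```

play_rows(
  plan=[
    [0.5, -0.3, 2, 0, 1],
    [0.5, -0.3, 4, 0, 1],
    [0.5, -0.3, 6, 0, 1],
    [0.5, -0.3, 7.7, 0, 1],
    [0.5, -0.3, 7.7, 0, 1],
    [0.5, -0.3, 7.7, 0, 1],
    [0.5, -0.3, 7.7, 0, 1],
  ],
)

```text
time: 23.82
tool_pos: [0.5122, -0.1807, 0.2108]
tool_rot: [0.12, 0.697, 0.12, -0.697]
contact_force: [-0.6, -0.8, -0.3]
gripper_width: 0.611
```

```bash
python3 chk.py k; python3 - <<'E'
from tilt import *
from ell import avg
N=['k%d'%i for i in range(6)]
t=lensfit(N,np.array([515.,-180,235.]),.341,.15)
pu=np.array([468.7,-196.6,227.9]); a=np.array([np.cos(.341)*np.cos(.15),np.sin(.341)*np.cos(.15),np.sin(.15)])
d=t[:3]-pu; print('axial',d@a,'off',(d-(d@a)*a).round(1))
f=load('k0'); cv2.imwrite('pics/final.png',cv2.convertScaleAbs(cv2.resize(f['img'][:,:,::-1],None,fx=1.4,fy=1.4),alpha=1.4))
E
```

```text
t 23.82 tcp [ 512.2 -180.7  210.8] F [-0.6 -0.8 -0.3] w 0.611
x [ 0.  0. -1.] y [ 0.334 -0.942 -0.   ] z [-0.942 -0.334 -0.   ] yaw z -2.801 j6 0.75
shift [ 0.3 -0.3 -2.6]
turn -0.0
t 24.12 tcp [ 512.2 -180.7  210.8] F [ 0.4 -0.2 -0.3] w 0.614
x [-0.  0. -1.] y [ 0.334 -0.942 -0.   ] z [-0.942 -0.334  0.   ] yaw z -2.801 j6 0.75
 zfix 234.61076738867357 1752 x,y [ 514.9 -179.7] el 0.157 std 1.79
 zfix 235.61076738867357 1752 x,y [ 514.8 -179.8] el 0.178 std 1.79
 zfix 236.61076738867357 1752 x,y [ 514.6 -179.8] el 0.198 std 1.79
152 177
['k0', 'k1', 'k2', 'k3', 'k4', 'k5'] 3485 c [ 516.1 -179.8  234.7] yaw,el [0.323 0.145] cost 2529.0 inl 0.85
  face quad fit: slope y,z [-0.009  0.   ] curv bulge@23 3.97 2555
axial 50.7132274227507 off [ 0.1  0.1 -0.8]
```

View pics/final.png

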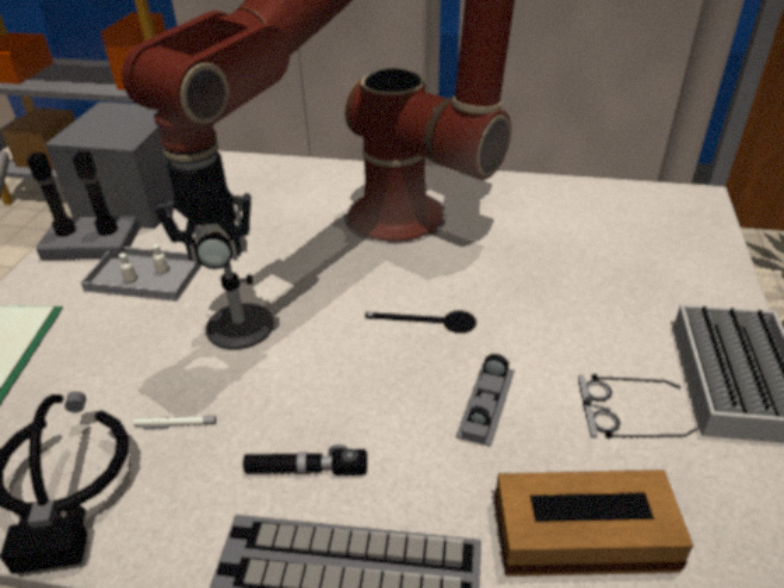

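```bash
python3 -c "
from h import *
s=manip.state();print(abs(s['joint_vel']).max(),s['time']);print(manip.job_done())"
```

```text
0.0020116957697766044 24.125
the job is handed in; nothing more can be done
None
```

I took the large lens out of the middle slot by its rim and handed the job in at 24.1 s, with the lens held motionless in front of the practice eye.

**How:** The moves cannot tilt the tool. I gave the lens its upward tilt by gently pushing its rim, already gripped, against the slot's edge. It took three pushes, at about 16 N or less, because the lens partly sprang back each time.

**Last checks, from the scene camera:**

| Quantity | Lens | Target |
|---|---|---|
| Distance from pupil to middle of lens | 50.7 mm in the full fit; the glass-only fit puts it about 1 mm closer | 50 mm |
| Offset from line of sight | about 0.8 mm | 0 mm |
| Yaw | 0.32 rad fitted; 0.34 rad from the tool | 0.34 rad |
| Elevation | 0.145 rad and 0.16–0.18 rad by two fits | 0.15 rad |

- **Domed face:** the face turned away from the eye bulges about 4 mm, which matches the strongly domed side.
- **Surroundings:** in the last picture the other lenses and instruments are where they were at the start, and the force on the tool was near zero.

**What disagreed or stayed uncertain:**
- **Elevation fits:** the two fits differ by up to 0.03 rad. The glass fit also read 0.02 rad on the lens while it stood level in the slot.
- **Cameras:** the two cameras differ by about 2 mm in where they place the pupil. I averaged their positions to plan the hold, but the table's distance and offset rest on the scene camera alone.
- **Eye re-check:** the lens and gripper hid most of the eye at the end. A refit then gave elevations from 0.11 to 0.18 rad from very few points, so I kept the earlier fits, which agreed on 0.15 rad.

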